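# Push the number board home and snap the toggle clamp over it

## Task

On the one-handed work holder, push the wooden number board along between its side fences until it rests flush against the end stop, and then flip the clamp's handle over so that it snaps shut and the clamp's foot comes down on the board. Only push with the fingertips or the outside of the fingers: do not pick the board up, and leave the other things on the table and on the holder where they are.

Things in the scene. Friction and masses are not known exactly. Their poses are not given: they have to be found in the camera images.
- holder: Fixed plywood work holder, 300 x 180 mm. Origin at table height (z = 0); x is level, along the slide direction towards the stop and clamp; z up. Plate 8 mm thick, x -160 to +140, y -90 to +90 mm. Side fences: inner faces at y = +-78 mm, tops 22 mm above the table, x -120 to +85 mm. A steel toggle clamp is bolted on behind the stop, on the line y = 0.
- board_center (a point): Centre (half-way up) of the loose wooden number board: 110 mm along its x (slide direction), 150 mm along its y, 12 mm thick, about 0.16 kg, paper grid of squares on top. It lies flat on the plate between the fences (3 mm play each side), underside 8 mm and top 20 mm above the table, axes nearly parallel to the holder's.
- stop_face (a point): Middle of the end stop's face towards the board, fixed on the holder at x = +70 mm, y = 0, 14 mm above the table. The stop is a wooden bar across the holder, 15 mm thick, top 24 mm above the table.
- board_front (a point): Middle of the board's leading edge face (half-way up), the one that must meet the stop; 55 mm ahead of its centre. When home it is at holder x = +70 mm; at the start it is 35 to 65 mm short of that.
- clamp_pivot (a point): Hinge axis of the clamp's handle, fixed on the holder at x = +111 mm, y = 0, 52 mm above the table, parallel to the holder's y. The clamp's arm follows the handle: open, it rises towards the board, its end 50 to 75 mm above the table and up to 40 mm in front of the stop face; shut, its rubber foot is on the home board 35 mm in from the stop face.
- handle_top (a point): Top end of the clamp's handle, 100 mm from the hinge axis: a 12 mm steel bar with a black rubber grip, 18 mm diameter, over its outer 59 mm. Open, it leans 0.55 rad from upright towards the board (top 137 mm above the table, 52 mm from the hinge axis in holder -x); shut, it leans 0.55 rad the other way (holder +x).
- handle (a joint): Angle of the handle, rad: 0 = open (start), 0.55 = upright (dead centre), 1.10 = shut. An over-centre spring drives it away from dead centre to whichever end is nearer; starting it takes about 5 to 8 N near the middle of the grip, in holder +x. Past dead centre it snaps shut by itself.
- eraser: Small white eraser, 22 x 45 x 12 mm, lying on the holder's plate behind the stop, beside the clamp. Origin under its centre. To be left alone.
- glue_stick: White glue stick standing upright beside the holder, 28 mm diameter, 92 mm tall. Origin under its centre. To be left alone.
- cup: White ceramic cup, 76 mm across, 75 mm tall, standing beside the holder. Origin under its centre. To be left alone.
- pencil_box: Green open plastic box of pencils, 180 x 100 x 55 mm, on the robot's right. Origin under its centre. To be left alone.
- jar: Glass jar with a steel lid, 70 mm across, 90 mm tall, on the robot's left. Origin under its centre. To be left alone.
- stapler: Stapler, 130 x 34 x 52 mm, on the robot's left. Origin under its centre. To be left alone.
- tin: Flat round aluminium tin, 90 mm across, 40 mm tall, on the robot's right. Origin under its centre. To be left alone.

How it is judged:
By the outcome, as a careful person would: the job done as asked, in the order asked, and still so for the second after the job is handed in, with the robot touching nothing.
It also fails if it takes over 43 s, if anything falls off the work surface, if the arm or the gripper's body presses on something with over 40 N, if the wrist force passes 120 N, or if a joint passes its speed limit or range.

## Robot

A 6-joint arm with a two-finger parallel gripper is mounted at the origin on the work surface. World frame = base frame: x ahead of the robot, y to its left, z up, the work surface at z = 0. Lengths are in m, angles in rad, forces in N, time in s.
With the tool pointing down it reaches from about 0.3 to 0.875 m from the base axis. Payload 6.4 kg.
Tool frame: the origin (TCP) lies midway between the tips of the shut fingers; the grasp point (between the pads) lies 19 mm behind it; z points along the fingers, y is the direction in which the jaws open and shut (so a half turn about z gives the same grasp; the last joint's range is limited). The gripper opens to 88 mm and grips with 3 to 60 N. Pads are 18 mm wide; open, the fingers measure 123 mm over their backs; the gripper's body (75 mm by 187 mm) begins 45 mm behind the grasp point.
Start: joints at [-1.532, 0.181, 1.607, -0, 1.354, -0.206], TCP at [0.139, -0.558, 0.239] pointing down, gripper open.
Joint ranges: [-2.99, 2.99], [-0.89, 2.07], [0.3, 2.58], [-1.14, 4.28], [0, 2.63], [-3.12, 3.12]. Speed limits (rad/s): [2.57, 2.57, 3.01, 3.14, 3.14, 3.14].

## Interface

Orientations are given as a unit quaternion [w, x, y, z].
In Python, from cell import r gives the robot as it stands.
- The arm moves only by the tool servo_tool, never from a script. Its argument "steps" is a list of rows, each an object with "linear": the shift along the tool's x, y, z in cm, a list of three; "angular": the turn, a rotation vector about the tool's x, y, z in rad, a list of three; "claw": the opening, from 0 (shut) to 1 (fully open). In form: [{"linear": [x, y, z], "angular": [rx, ry, rz], "claw": claw}, ...]. A call has exactly 10 rows; each row shifts and turns the commanded pose from where the row before left it, along the tool's axes as they then stand; what a row does not reach is not made up. A row lasts 1/10 s, in which the tool goes at most 50 mm and 8.59 degrees, less where a joint would pass 70% of its speed; a pose out of reach is approached as far as the arm can. A call is refused whole if a number of a shift passes 5 or a number of a turn 0.15, either way. A call with a gripper value outside its range is refused whole. The fingers move at their own pace and stop on an object; the grip force is fixed at half the most. Time passes only in rows, so rows that do not move let the fingers close, or fill a call up. It gives the time, the measured TCP pose, the force and the opening at its end, in the units of the state.
- r.get_state(): the state, without advancing time (a new reading comes with each control period).
- r.camera(name): name is "side" or "top"; returns the picture (400x640x3 uint8, red, green, blue); there is no depth.
- r.camera_model(name): a dict with "fx", "fy", "cx", "cy" (pixels), "R" (3x3) and "t" (3): a world point X has camera coordinates R X + t. Camera axes: x right, y down, z forward; pixel columns grow to the right and rows downward; lengths in m; the calibration is good to about 2 mm. A picture is of the moment at which its call begins. camera_model takes no time and is no camera call.
- r.sign_off(): hands the job in, once; it reports no verdict.
Trained networks look in the newest picture that a camera, given by its name, has taken for a name from the list of things; names that differ only in an ending like _2 or _b are one class to them, and where a whole thing is asked for, a point or a joint stands for the part that bears it (a point fixed in the world has none). Each returns a list of dicts, best first, with "p" (0 to 1); they miss things now and then, are a little off and sometimes report something else, mostly with a low value. They report only what shows in the picture. A call takes as long as a camera call.
- r.search_frame(camera, query): "point" ([x, y, z] in m, in world coordinates, good to about 4 mm: the middle of the surface that is visible of it).
- r.place_of(camera, query): "point" ([x, y, z] in m, in world coordinates, good to about 4 mm: a listed point, or the origin of a listed thing).
The state is a dict: "t": time; "joints": joint angles; "qvel": joint speeds; "joint_efforts": joint torques, N m; "position": TCP position; "eef_rot": TCP orientation; "contact_force": force on the tool from outside, world axes, zero at the start; "ft_torque": the same for the moment, N m; "grip_width": opening from 0.0 (shut) to 1.0 (fully open).
Only numpy, scipy, OpenCV 4.12 (cv2) and the standard library are available. Lean on these libraries where they do the work, as an engineer would, in place of code of your own. Each camera call takes 0.05 s, during which the arm holds its last target. There are 200 camera calls.

## Working session

There is one attempt and no reset: what is moved stays moved. The work goes in short steps, Python scripts to look and compute and a tool call to move; the robot and the scene stay as the last step left them, time stands still between calls to the robot, and variables do not carry over. Pictures are saved under pics/ and viewed, about 8 in all and at most 12, crops included, and the job is handed in when it is done.

Besides the shell and the picture viewer there is one more tool, called after "Call:" by a JSON object that holds its "name" and its "arguments", one argument or row to a line. servo_tool: Moves the arm, as the interface text tells. Its arguments: {"type":"object","properties":{"steps":{"type":"array"}},"required":["steps"]}

```bash
mkdir -p pics
cat > h.py <<'E'
from cell import r
import numpy as np, cv2
def snap(c,n):
    im=r.camera(c); cv2.imwrite(f'pics/{n}.png',cv2.cvtColor(im,cv2.COLOR_RGB2BGR)); return im
def proj(c,X):
    m=r.camera_model(c); p=np.array(m['R'])@np.array(X)+np.array(m['t']); return [m['fx']*p[0]/p[2]+m['cx'],m['fy']*p[1]/p[2]+m['cy']]
def ray(c,u,v,z):
    m=r.camera_model(c);R=np.array(m['R']);t=np.array(m['t']);o=-R.T@t
    d=R.T@[(u-m['cx'])/m['fx'],(v-m['cy'])/m['fy'],1]; return o+d*(z-o[2])/d[2]
E
python3 - <<'E'
from h import *
np.set_printoptions(precision=4,suppress=True)
a=snap('top','top1');b=snap('side','side1')
for q in ['holder','board_center','stop_face','board_front','clamp_pivot','handle_top','eraser','glue_stick','cup']:
  for c in ['top','side']:
    print(q,c,[(np.round(d['point'],4).tolist(),round(d['p'],2)) for d in r.place_of(c,q)[:2]])
s=r.get_state();print(s)
E
```

```text
holder top [([0.5616, 0.049, 0.0043], 0.6)]
holder side [([0.5613, 0.0467, 0.0008], 0.97)]
board_center top [([0.5485, 0.0286, 0.015], 0.72)]
board_center side [([0.5485, 0.0267, 0.0151], 0.6)]
stop_face top [([0.5913, 0.1108, 0.0176], 0.86)]
stop_face side [([0.5901, 0.1127, 0.0144], 0.69)]
board_front top [([0.5752, 0.0758, 0.0143], 0.8)]
board_front side [([0.5762, 0.0773, 0.0127], 0.9)]
clamp_pivot top [([0.6129, 0.1459, 0.0532], 0.76)]
clamp_pivot side []
handle_top top [([0.5863, 0.0992, 0.1361], 0.42)]
handle_top side [([0.5827, 0.1035, 0.1363], 0.61), ([0.6334, 0.409, -0.0049], 0.28)]
eraser top [([0.5599, 0.1788, 0.0107], 0.63), ([0.3177, -0.3784, -0.0011], 0.19)]
eraser side [([0.5532, 0.1761, 0.01], 0.65)]
glue_stick top [([0.7444, 0.1116, 0.0009], 0.37)]
glue_stick side [([0.5745, 0.078, 0.016], 0.48), ([0.7436, 0.1082, 0.0021], 0.44)]
cup top [([0.6578, -0.0975, -0.0049], 0.57)]
cup side [([0.658, -0.0952, 0.0009], 0.66)]
{'t': 1.0, 'joints': array([-1.5323,  0.1808,  1.607 ,  0.    ,  1.3538, -0.2063]), 'qvel': array([ 0.0002,  0.0012, -0.0012, -0.0001,  0.0015, -0.001 ]), 'joint_efforts': array([  0.0023, -43.3842, -34.2178,   0.0705,   0.0307,   0.    ]), 'position': array([ 0.1394, -0.5579,  0.2387]), 'eef_rot': array([-0.    ,  0.9925,  0.1221,  0.    ]), 'contact_force': array([-0.2754, -0.5813, -0.3753]), 'ft_torque': array([ 0.0004, -0.0043, -0.0213]), 'grip_width': 0.9984468612753145}
```

```bash
ls pics
```

```text
side1.png
top1.png
```

View pics/top1.png

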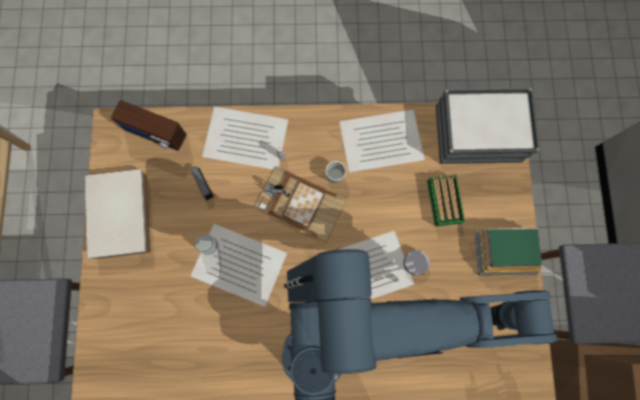

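View pics/side1.png

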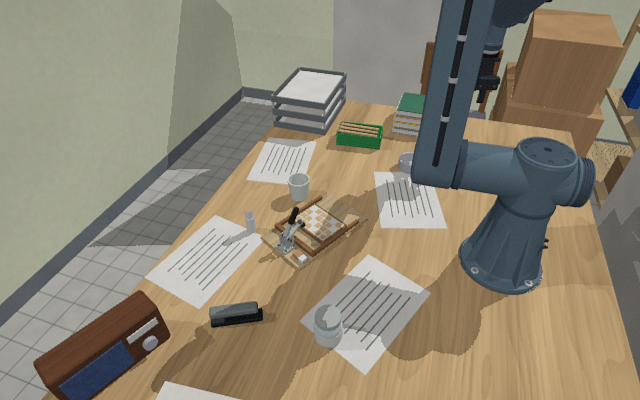

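The pictures agree with the networks. In the top view the board is at about (303,203), the clamp at (278,190), the cup at (335,170) and the glue stick at (272,150). The handle is open and leans towards the board. Next I'll fit the holder pose and compute the approach.

```bash
cat >> h.py <<'E'
from scipy.optimize import least_squares
from scipy.spatial.transform import Rotation as Ro
L=[(0,0,.5616,.049),(0,0,.5613,.0467),(70,0,.5913,.1108),(70,0,.5901,.1127),(111,0,.6129,.1459),(59,0,.5863,.0992),(59,0,.5827,.1035)]
L=np.array(L);L[:,:2]/=1000
def res(p): c,s=np.cos(p[2]),np.sin(p[2]); return np.r_[p[0]+c*L[:,0]-L[:,2],p[1]+s*L[:,0]-L[:,3]]
P=least_squares(res,[.56,.05,1.1]).x
c,s=np.cos(P[2]),np.sin(P[2]); H=np.array([[c,-s],[s,c]])
def w2h(p): return H.T@(np.array(p)[:2]-P[:2])
def h2w(x,y=0): return P[:2]+H@[x,y]
def delta(x,y,z):
    st=r.get_state(); w,a,b,d=st['eef_rot']; R=Ro.from_quat([a,b,d,w]).as_matrix()
    xa=np.arctan2(R[1,0],R[0,0])
    print('t',st['t'],'tcp',np.round(st['position'],4),'holder',np.round(w2h(st['position'])*1e3,1),'F',np.round(st['contact_force'],1))
    print('tool delta cm',np.round(R.T@(np.r_[h2w(x,y),z]-st['position'])*100,2),'yaw need (tool z)',round(xa-P[2],4))
E
python3 - <<'E'
from h import *
print(P,np.degrees(P[2]))
print('resid mm',np.round(res(P.copy())*1e3,1))
for p in [(.5485,.0277),(.5757,.0765),(.658,-.096),(.744,.11)]: print(w2h(p)*1e3)
delta(-.107,0,.12)
E
```

```text
[0.56016179 0.04825417 1.10701044] 63.42702605779916
resid mm [-1.4 -1.1  0.2  1.4 -3.1  0.3  3.9 -0.7  1.6  0.1 -1.8  1.6  1.8 -2.5]
[-23.59969151   1.23525674]
[32.21291098 -1.26142174]
[ -85.24925319 -152.0333687 ]
[ 137.46101268 -136.7973103 ]
t 1.0 tcp [ 0.1394 -0.5579  0.2387] holder [-730.3  105.2] F [-0.3 -0.6 -0.4]
tool delta cm [ 48.55 -40.48  11.87] yaw need (tool z) -0.8622
```

Call:
{"name": "servo_tool", "arguments": {
  "steps": [
    {"linear":[3.6,-3.0,0],"angular":[0,0,0],"claw":0.6},
    {"linear":[3.6,-3.0,0],"angular":[0,0,0],"claw":0.6},
    {"linear":[3.6,-3.0,0],"angular":[0,0,0],"claw":0.6},
    {"linear":[3.6,-3.0,0],"angular":[0,0,0],"claw":0.6},
    {"linear":[3.6,-3.0,0],"angular":[0,0,0],"claw":0.6},
    {"linear":[3.6,-3.0,0],"angular":[0,0,0],"claw":0.6},
    {"linear":[3.6,-3.0,0],"angular":[0,0,0],"claw":0.6},
    {"linear":[3.6,-3.0,0],"angular":[0,0,0],"claw":0.6},
    {"linear":[3.6,-3.0,0],"angular":[0,0,0],"claw":0.6},
    {"linear":[3.6,-3.0,0],"angular":[0,0,0],"claw":0.6}
  ]
}}

```text
t: 2.0
position: [0.4168, -0.1779, 0.2391]
eef_rot: [0.0, 0.993, 0.122, 0.0]
contact_force: [0.2, -0.2, 0.8]
grip_width: 0.6
```

Call:
{"name": "servo_tool", "arguments": {
  "steps": [
    {"linear":[0,0,0],"angular":[0,0,-0.0862],"claw":0.6},
    {"linear":[0,0,0],"angular":[0,0,-0.0862],"claw":0.6},
    {"linear":[0,0,0],"angular":[0,0,-0.0862],"claw":0.6},
    {"linear":[0,0,0],"angular":[0,0,-0.0862],"claw":0.6},
    {"linear":[0,0,0],"angular":[0,0,-0.0862],"claw":0.6},
    {"linear":[0,0,0],"angular":[0,0,-0.0862],"claw":0.6},
    {"linear":[0,0,0],"angular":[0,0,-0.0862],"claw":0.6},
    {"linear":[0,0,0],"angular":[0,0,-0.0862],"claw":0.6},
    {"linear":[0,0,0],"angular":[0,0,-0.0862],"claw":0.6},
    {"linear":[0,0,0],"angular":[0,0,-0.0862],"claw":0.6}
  ]
}}

```text
t: 3.0
position: [0.416, -0.1796, 0.2388]
eef_rot: [0.0, 0.85, 0.527, 0.0]
contact_force: [0.9, 0.2, 0.7]
grip_width: 0.603
```

Run:
```python
from h import *
delta(-.110,0,.10)
```

```text
t 3.0 tcp [ 0.416  -0.1796  0.2388] holder [-268.3   27.1] F [0.9 0.2 0.7]
tool delta cm [15.82  2.76 13.88] yaw need (tool z) 0.0034
```

Call:
{"name": "servo_tool", "arguments": {
  "steps": [
    {"linear":[1.76,0.31,1.54],"angular":[0,0,0],"claw":0.6},
    {"linear":[1.76,0.31,1.54],"angular":[0,0,0],"claw":0.6},
    {"linear":[1.76,0.31,1.54],"angular":[0,0,0],"claw":0.6},
    {"linear":[1.76,0.31,1.54],"angular":[0,0,0],"claw":0.6},
    {"linear":[1.76,0.31,1.54],"angular":[0,0,0],"claw":0.6},
    {"linear":[1.76,0.31,1.54],"angular":[0,0,0],"claw":0.6},
    {"linear":[1.76,0.31,1.54],"angular":[0,0,0],"claw":0.6},
    {"linear":[1.76,0.31,1.54],"angular":[0,0,0],"claw":0.6},
    {"linear":[1.76,0.31,1.54],"angular":[0,0,0],"claw":0.6},
    {"linear":[0,0,0],"angular":[0,0,0],"claw":0.6}
  ]
}}

```text
t: 4.0
position: [0.5111, -0.0487, 0.0982]
eef_rot: [-0.001, 0.85, 0.526, -0.001]
contact_force: [-1.2, -0.9, -1.3]
grip_width: 0.6
```

Run:
```python
from h import *
delta(-.110,0,.013)
im=snap('side','s2raw'); 
o=im.copy()
for X in [(-.12,.078,.022),(-.12,-.078,.022),(.085,.078,.022),(.085,-.078,.022),(-.16,-.09,.008),(-.16,.09,.008),(.14,.09,.008),(.14,-.09,.008),(-.078,.075,.02),(-.078,-.075,.02),(.032,.075,.02),(.032,-.075,.02)]:
    u,v=proj('side',np.r_[h2w(X[0],X[1]),X[2]]); cv2.circle(o,(int(u*8),int(v*8)),12,(255,0,0),-1,shift=3)
cv2.imwrite('pics/s2.png',cv2.cvtColor(cv2.resize(o[140:300,220:420],None,fx=4,fy=3.75,interpolation=cv2.INTER_CUBIC)[:600],cv2.COLOR_RGB2BGR))
for c in ['side','top']:
  if c=='top': r.camera('top')
  for q in ['board_center','board_front']: print(c,q,[(np.round(w2h(d['point'])*1e3,1),round(d['p'],2)) for d in r.place_of(c,q)[:1]])
```

```text
t 4.0 tcp [ 0.5111 -0.0487  0.0982] holder [-108.7    0.5] F [-1.2 -0.9 -1.3]
tool delta cm [-0.13  0.08  8.52] yaw need (tool z) 0.0017
side board_center [(array([ -84.4, -151.9]), 0.61)]
side board_front [(array([33.4,  1.8]), 0.84)]
top board_center [(array([-20.9,   1.8]), 0.82)]
top board_front [(array([29.9, -0.1]), 0.64)]
```

View pics/s2.png

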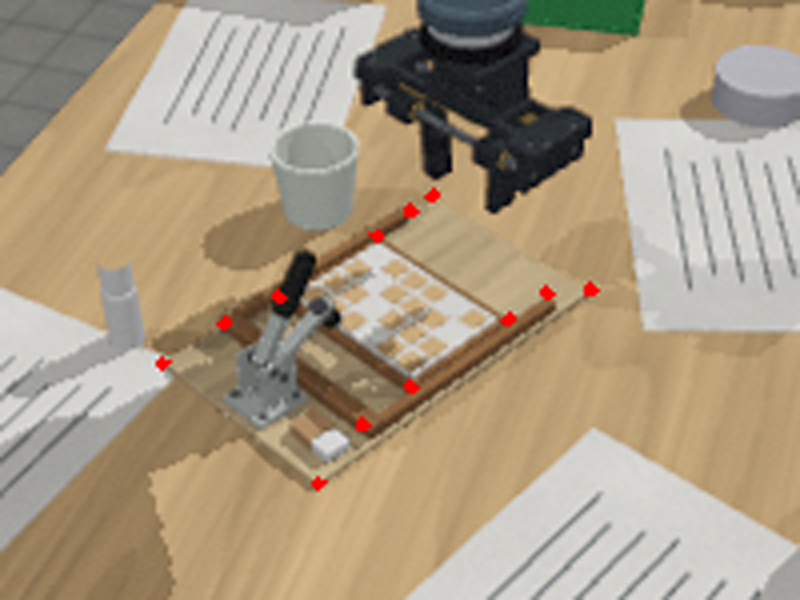

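The projected outline (red) matches the holder's edges and the board's corners in the picture. The gripper is above the open plate behind the board and clear of the cup. Now I'll lower it.

Call:
{"name": "servo_tool", "arguments": {
  "steps": [
    {"linear":[-0.1,0.1,1.5],"angular":[0,0,0],"claw":0.6},
    {"linear":[0,0,1.5],"angular":[0,0,0],"claw":0.6},
    {"linear":[0,0,1.5],"angular":[0,0,0],"claw":0.6},
    {"linear":[0,0,1.5],"angular":[0,0,0],"claw":0.6},
    {"linear":[0,0,1.0],"angular":[0,0,0],"claw":0.6},
    {"linear":[0,0,0.8],"angular":[0,0,0],"claw":0.6},
    {"linear":[0,0,0.5],"angular":[0,0,0],"claw":0.6},
    {"linear":[0,0,0.2],"angular":[0,0,0],"claw":0.6},
    {"linear":[0,0,0],"angular":[0,0,0],"claw":0.6},
    {"linear":[0,0,0],"angular":[0,0,0],"claw":0.6}
  ]
}}

```text
t: 5.3
position: [0.5126, -0.0518, 0.0155]
eef_rot: [0.0, 0.851, 0.526, 0.0]
contact_force: [0.7, -0.4, 0.7]
grip_width: 0.601
```

Run:
```python
from h import *
delta(-.058,0,.013)
```

```text
t 5.3 tcp [ 0.5126 -0.0518  0.0155] holder [-110.8   -2.2] F [ 0.7 -0.4  0.7]
tool delta cm [ 5.28 -0.22  0.25] yaw need (tool z) -0.0001
```

Call:
{"name": "servo_tool", "arguments": {
  "steps": [
    {"linear":[0.4,-0.1,0.1],"angular":[0,0,0],"claw":0.6},
    {"linear":[0.6,-0.1,0.1],"angular":[0,0,0],"claw":0.6},
    {"linear":[0.6,0,0],"angular":[0,0,0],"claw":0.6},
    {"linear":[0.6,0,0],"angular":[0,0,0],"claw":0.6},
    {"linear":[0.6,0,0],"angular":[0,0,0],"claw":0.6},
    {"linear":[0.6,0,0],"angular":[0,0,0],"claw":0.6},
    {"linear":[0.5,0,0],"angular":[0,0,0],"claw":0.6},
    {"linear":[0.5,0,0],"angular":[0,0,0],"claw":0.6},
    {"linear":[0.4,0,0],"angular":[0,0,0],"claw":0.6},
    {"linear":[0.3,0,0],"angular":[0,0,0],"claw":0.6}
  ]
}}

```text
t: 6.3
position: [0.5334, -0.0049, 0.0131]
eef_rot: [0.0, 0.851, 0.526, -0.0]
contact_force: [-0.1, -1.8, 1.3]
grip_width: 0.599
```

Call:
{"name": "servo_tool", "arguments": {
  "steps": [
    {"linear":[0.1,0,0],"angular":[0,0,0],"claw":0.6},
    {"linear":[0.1,0,0],"angular":[0,0,0],"claw":0.6},
    {"linear":[0.1,0,0],"angular":[0,0,0],"claw":0.6},
    {"linear":[0.1,0,0],"angular":[0,0,0],"claw":0.6},
    {"linear":[0.1,0,0],"angular":[0,0,0],"claw":0.6},
    {"linear":[0.1,0,0],"angular":[0,0,0],"claw":0.6},
    {"linear":[0,0,0],"angular":[0,0,0],"claw":0.6},
    {"linear":[0,0,0],"angular":[0,0,0],"claw":0.6},
    {"linear":[0,0,0],"angular":[0,0,0],"claw":0.6},
    {"linear":[0,0,0],"angular":[0,0,0],"claw":0.6}
  ]
}}

```text
t: 7.3
position: [0.5358, 0.0003, 0.013]
eef_rot: [-0.0, 0.851, 0.526, -0.0]
contact_force: [0.1, -0.4, -0.2]
grip_width: 0.601
```

Run:
```python
from h import *
delta(-.049,0,.013)
```

```text
t 7.3 tcp [5.358e-01 3.000e-04 1.300e-02] holder [-53.8   0.3] F [ 0.1 -0.4 -0.2]
tool delta cm [ 0.48  0.03 -0.  ] yaw need (tool z) -0.0003
```

Not at the stop yet. I'll keep going in 1 mm steps and watch the force.

Call:
{"name": "servo_tool", "arguments": {
  "steps": [
    {"linear":[0.1,0,0],"angular":[0,0,0],"claw":0.6},
    {"linear":[0.1,0,0],"angular":[0,0,0],"claw":0.6},
    {"linear":[0.1,0,0],"angular":[0,0,0],"claw":0.6},
    {"linear":[0.1,0,0],"angular":[0,0,0],"claw":0.6},
    {"linear":[0,0,0],"angular":[0,0,0],"claw":0.6},
    {"linear":[0,0,0],"angular":[0,0,0],"claw":0.6},
    {"linear":[0,0,0],"angular":[0,0,0],"claw":0.6},
    {"linear":[0,0,0],"angular":[0,0,0],"claw":0.6},
    {"linear":[0,0,0],"angular":[0,0,0],"claw":0.6},
    {"linear":[0,0,0],"angular":[0,0,0],"claw":0.6}
  ]
}}

```text
t: 8.3
position: [0.5372, 0.0033, 0.013]
eef_rot: [-0.0, 0.851, 0.526, -0.001]
contact_force: [-2.8, -4.1, 2.5]
grip_width: 0.602
```

Run:
```python
from h import *
delta(-.049,0,.013)
im=snap('side','s3raw'); cv2.imwrite('pics/s3.png',cv2.cvtColor(cv2.resize(im[170:280,260:400],None,fx=5,fy=5,interpolation=cv2.INTER_CUBIC),cv2.COLOR_RGB2BGR))
print([(np.round(w2h(d['point'])*1e3,1),round(d['p'],2)) for d in r.place_of('side','board_front')[:1]])
```

```text
t 8.3 tcp [0.5372 0.0033 0.013 ] holder [-50.4   0.4] F [-2.8 -4.1  2.5]
tool delta cm [0.14 0.04 0.  ] yaw need (tool z) -0.0004
[(array([69.8, -1.1]), 0.96)]
```

View pics/s3.png

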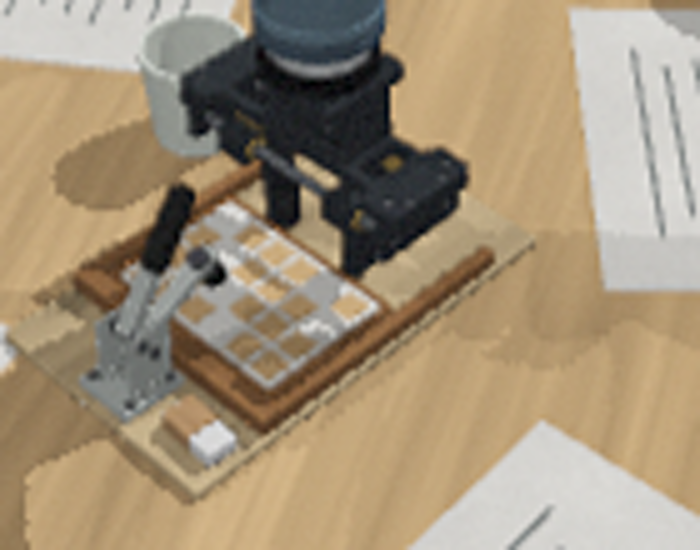

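The board now meets the stop (picture around (210,370)) and the force has started to rise. I'll press a little more so it seats firmly.

Call:
{"name": "servo_tool", "arguments": {
  "steps": [
    {"linear":[0.1,0,0],"angular":[0,0,0],"claw":0.6},
    {"linear":[0,0,0],"angular":[0,0,0],"claw":0.6},
    {"linear":[0.1,0,0],"angular":[0,0,0],"claw":0.6},
    {"linear":[0,0,0],"angular":[0,0,0],"claw":0.6},
    {"linear":[0,0,0],"angular":[0,0,0],"claw":0.6},
    {"linear":[0,0,0],"angular":[0,0,0],"claw":0.6},
    {"linear":[0,0,0],"angular":[0,0,0],"claw":0.6},
    {"linear":[0,0,0],"angular":[0,0,0],"claw":0.6},
    {"linear":[0,0,0],"angular":[0,0,0],"claw":0.6},
    {"linear":[0,0,0],"angular":[0,0,0],"claw":0.6}
  ]
}}

```text
t: 9.4
position: [0.5372, 0.0037, 0.013]
eef_rot: [0.0, 0.851, 0.526, -0.002]
contact_force: [-7.8, -11.3, 5.4]
grip_width: 0.6
```

It moved only 0.4 mm as the force rose to 14 N, so it is seated. Next: back off, rise, shut the fingers and move in front of the handle.

Call:
{"name": "servo_tool", "arguments": {
  "steps": [
    {"linear":[-0.5,0,0],"angular":[0,0,0],"claw":0.6},
    {"linear":[-1,0,0],"angular":[0,0,0],"claw":0.6},
    {"linear":[0,0,-1],"angular":[0,0,0],"claw":0.6},
    {"linear":[0,0,-1.5],"angular":[0,0,0],"claw":0.4},
    {"linear":[0,0,-1.5],"angular":[0,0,0],"claw":0.2},
    {"linear":[0,0,-1.5],"angular":[0,0,0],"claw":0},
    {"linear":[0,0,-1.5],"angular":[0,0,0],"claw":0},
    {"linear":[0,0,-1.5],"angular":[0,0,0],"claw":0},
    {"linear":[0,0,-1.2],"angular":[0,0,0],"claw":0},
    {"linear":[0,0,0],"angular":[0,0,0],"claw":0}
  ]
}}

```text
t: 10.4
position: [0.5337, -0.008, 0.1131]
eef_rot: [0.002, 0.851, 0.526, 0.002]
contact_force: [0.4, 0.2, -0.9]
grip_width: 0.01
```

Run:
```python
from h import *
delta(.025,0,.113)
for c in ['side','top']:
  r.camera(c)
  for q in ['board_front','handle_top']: print(c,q,[(np.round(w2h(d['point'])*1e3,1),round(d['p'],2)) for d in r.place_of(c,q)[:1]])
```

```text
t 10.4 tcp [ 0.5337 -0.008   0.1131] holder [-62.2  -1.5] F [ 0.4  0.2 -0.9]
tool delta cm [ 8.72 -0.15  0.02] yaw need (tool z) 0.0002
side board_front [(array([72.8, -0.4]), 0.67)]
side handle_top [(array([57.5,  0.3]), 0.44)]
top board_front [(array([69.5, -1.2]), 0.78)]
top handle_top [(array([54. , -1.4]), 0.54)]
```

Call:
{"name": "servo_tool", "arguments": {
  "steps": [
    {"linear":[1,-0.1,0],"angular":[0,0,0],"claw":0},
    {"linear":[1.2,0,0],"angular":[0,0,0],"claw":0},
    {"linear":[1.2,0,0],"angular":[0,0,0],"claw":0},
    {"linear":[1.2,0,0],"angular":[0,0,0],"claw":0},
    {"linear":[1.2,0,0],"angular":[0,0,0],"claw":0},
    {"linear":[1.2,0,0],"angular":[0,0,0],"claw":0},
    {"linear":[1,0,0],"angular":[0,0,0],"claw":0},
    {"linear":[0.8,0,0],"angular":[0,0,0],"claw":0},
    {"linear":[0.6,0,0],"angular":[0,0,0],"claw":0},
    {"linear":[0.6,0,0],"angular":[0,0,0],"claw":0}
  ]
}}

```text
t: 11.7
position: [0.5759, 0.0823, 0.1101]
eef_rot: [-0.0, 0.851, 0.526, -0.0]
contact_force: [0.3, -0.2, 0.5]
grip_width: 0.004
```

Call:
{"name": "servo_tool", "arguments": {
  "steps": [
    {"linear":[0.6,0,0],"angular":[0,0,0],"claw":0},
    {"linear":[0.6,0,0],"angular":[0,0,0],"claw":0},
    {"linear":[0.6,0,0],"angular":[0,0,0],"claw":0},
    {"linear":[0.6,0,0],"angular":[0,0,0],"claw":0},
    {"linear":[0.6,0,0],"angular":[0,0,0],"claw":0},
    {"linear":[0,0,0],"angular":[0,0,0],"claw":0},
    {"linear":[0,0,0],"angular":[0,0,0],"claw":0},
    {"linear":[0,0,0],"angular":[0,0,0],"claw":0},
    {"linear":[0,0,0],"angular":[0,0,0],"claw":0},
    {"linear":[0,0,0],"angular":[0,0,0],"claw":0}
  ]
}}

```text
t: 12.7
position: [0.5894, 0.1084, 0.1103]
eef_rot: [0.0, 0.851, 0.525, 0.0]
contact_force: [1.0, -5.2, 3.4]
grip_width: 0.004
```

Run:
```python
from h import *
delta(.1,0,.113)
```

```text
t 12.7 tcp [0.5894 0.1084 0.1103] holder [66.9  0.8] F [ 1.  -5.2  3.4]
tool delta cm [ 3.31  0.08 -0.27] yaw need (tool z) -0.0005
```

Contact with the handle, about 5 N as expected. I'll push on past dead centre.

Call:
{"name": "servo_tool", "arguments": {
  "steps": [
    {"linear":[0.5,0,0],"angular":[0,0,0],"claw":0},
    {"linear":[0.5,0,0],"angular":[0,0,0],"claw":0},
    {"linear":[0.5,0,0],"angular":[0,0,0],"claw":0},
    {"linear":[0.5,0,0],"angular":[0,0,0],"claw":0},
    {"linear":[0.5,0,0],"angular":[0,0,0],"claw":0},
    {"linear":[0.5,0,0],"angular":[0,0,0],"claw":0},
    {"linear":[0.4,0,0],"angular":[0,0,0],"claw":0},
    {"linear":[0.3,0,0],"angular":[0,0,0],"claw":0},
    {"linear":[0,0,0],"angular":[0,0,0],"claw":0},
    {"linear":[0,0,0],"angular":[0,0,0],"claw":0}
  ]
}}

```text
t: 13.7
position: [0.6057, 0.1419, 0.11]
eef_rot: [-0.0, 0.851, 0.526, -0.0]
contact_force: [-1.0, -0.2, 0.4]
grip_width: 0.003
```

Run:
```python
from h import *
delta(.0,0,.113)
for c in ['side','top']:
  r.camera(c)
  for q in ['board_front','handle_top']: print(c,q,[(np.round(w2h(d['point'])*1e3,1),np.round(d['point'][2],3),round(d['p'],2)) for d in r.place_of(c,q)[:1]])
```

```text
t 13.7 tcp [0.6057 0.1419 0.11  ] holder [104.2   1.2] F [-1.  -0.2  0.4]
tool delta cm [-10.42   0.12  -0.3 ] yaw need (tool z) -0.0
side board_front [(array([67.9,  0.6]), np.float64(0.013), 0.63)]
side handle_top [(array([162. ,  -2.2]), np.float64(0.142), 0.7)]
top board_front [(array([71. ,  0.4]), np.float64(0.01), 0.69)]
top handle_top []
```

The handle top is at x ≈ 162 mm and 163 is expected when shut, so it has snapped over. I'll back away and check.

Call:
{"name": "servo_tool", "arguments": {
  "steps": [
    {"linear":[-1,0,0],"angular":[0,0,0],"claw":0},
    {"linear":[-2,0,-1],"angular":[0,0,0],"claw":0},
    {"linear":[-2.5,0,-2],"angular":[0,0,0],"claw":0},
    {"linear":[-3,0,-2],"angular":[0,0,0],"claw":0},
    {"linear":[-3,0,-2],"angular":[0,0,0],"claw":0},
    {"linear":[-3,0,-2],"angular":[0,0,0],"claw":0},
    {"linear":[-3,0,-2],"angular":[0,0,0],"claw":0},
    {"linear":[-3,0,-1],"angular":[0,0,0],"claw":0},
    {"linear":[-2,0,0],"angular":[0,0,0],"claw":0},
    {"linear":[0,0,0],"angular":[0,0,0],"claw":0}
  ]
}}

```text
t: 15.0
position: [0.5041, -0.0616, 0.2306]
eef_rot: [0.001, 0.852, 0.524, 0.0]
contact_force: [-0.4, 0.3, 0.1]
grip_width: -0.002
```

Run:
```python
from h import *
delta(.0,0,.113)
im=snap('side','s4raw'); cv2.imwrite('pics/s4.png',cv2.cvtColor(cv2.resize(im[160:280,230:390],None,fx=5,fy=5,interpolation=cv2.INTER_CUBIC),cv2.COLOR_RGB2BGR))
for q in ['board_front','handle_top','eraser','cup','glue_stick']: print(q,[(np.round(w2h(d['point'])*1e3,1),np.round(d['point'],3),round(d['p'],2)) for d in r.place_of('side',q)[:2]])
```

```text
t 15.0 tcp [ 0.5041 -0.0616  0.2306] holder [-123.3    1. ] F [-0.4  0.3  0.1]
tool delta cm [12.34  0.04 11.76] yaw need (tool z) -0.0034
board_front [(array([69.1,  2.2]), array([0.589, 0.111, 0.015]), 0.63)]
handle_top [(array([163. ,   0.8]), array([0.632, 0.194, 0.138]), 0.59), (array([110. ,   0.5]), array([0.609, 0.147, 0.052]), 0.47)]
eraser [(array([108.2,  63.2]), array([0.552, 0.173, 0.009]), 0.42)]
cup [(array([ -84.6, -155.1]), array([ 0.661, -0.097,  0.   ]), 0.59)]
glue_stick [(array([ 135.8, -135.7]), array([ 0.742,  0.109, -0.002]), 0.47), (array([164.5,  -0.3]), array([0.634, 0.195, 0.141]), 0.35)]
```

View pics/s4.png

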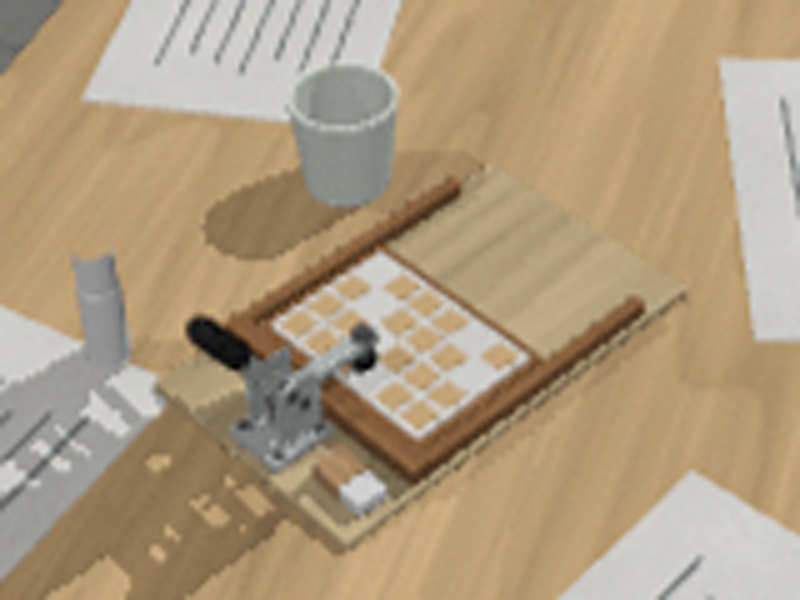

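The handle is over at (220,340), the foot is down on the board at (362,355), and the board's front edge is against the stop. The eraser, cup and glue stick haven't moved. I'm handing the job in.

```bash
python3 -c "
from cell import r
print(r.sign_off())"
```

```text
the job is handed in; nothing more can be done
None
```

The board is flush against the end stop and the clamp is shut on it. I handed the job in at about 15 s of robot time, with the arm raised clear of everything.

- **Board:** I pushed it along with the two spread fingertips until it stopped. It moved only 0.4 mm more as the force rose to about 14 N. The last look put its front edge at 69 mm along the holder, where home is 70 mm and the networks are good to about 4 mm.
- **Clamp:** I pushed the handle past dead centre with the shut fingers and it snapped over. Its top measured 163 mm along the holder and 138 mm high, matching the shut position. The last picture shows the foot down on the board.
- **Other things:** The cup, glue stick and eraser read where they were at the start, within the networks' error. I did not measure the pencil box, jar, stapler and tin, but the arm did not work near them.

Two network reports were wrong, and I set them aside because they disagreed with the picture. One board-centre reading fell on the cup, and one early glue-stick reading fell on the board. In the final look, lower-ranked second guesses for the handle top and glue stick landed on parts of the clamp. No final check failed.

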